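# Dust off a cut golf shaft and hold a loupe over it at the focal gauge

## Robot

A 6-joint arm with a two-finger parallel gripper is mounted at the origin on the work surface. World frame = base frame: x ahead of the robot, y to its left, z up, the work surface at z = 0. Lengths are in m, angles in rad, forces in N, time in s.
With the tool pointing down it reaches from about 0.375 to 0.9 m from the base axis. Payload 3.1 kg.
Tool frame: the origin (TCP) lies on the mounting face of the last link; the fingertips stand 182 mm ahead of it and the grasp point (between the pads) lies 164 mm ahead of it; z points along the fingers, y is the direction in which the jaws open and shut (so a half turn about z gives the same grasp; the last joint's range is limited). The gripper opens to 87 mm and grips with 3 to 60 N. Pads are 19 mm wide; open, the fingers measure 117 mm over their backs; the gripper's body (75 mm by 190 mm) begins 51 mm behind the grasp point.
Start: joints at [-1.339, 0.527, 1.433, -0, 1.181, -0.178], TCP at [0.249, -0.573, 0.405] pointing down, gripper open.
Joint ranges: [-3.08, 3.08], [-0.75, 2.2], [0.22, 2.44], [-1.43, 4.57], [0, 2.65], [-2.85, 2.85]. Speed limits (rad/s): [2.79, 2.79, 3.14, 3.14, 3.14, 3.14].

## Interface

Orientations are given as a unit quaternion [x, y, z, w].
In Python, from rig import robot, camera, camera_model gives the robot as it stands.
- The arm moves only by the tool drive_tool, never from a script. Its argument "plan" is a list that holds one entry, the list of rows, each a list of 6 numbers: the shift along the world's x, y, z in units of 2.5 cm (1.0 is 2.5 cm), then the turn, a rotation vector about the world's x, y, z in units of 6 degrees (1.0 is 6 degrees). A call has 1 to 8 rows; each row shifts and turns the commanded pose from where the row before left it; what a row does not reach is not made up. A row lasts 1/8 s, in which the tool goes at most 62.5 mm and 10.7 degrees, less where a joint would pass 70% of its speed; a pose out of reach is approached as far as the arm can. A call with a number of a shift or a turn outside -1 to 1 is refused whole. A call with a gripper value outside its range is refused whole. "grip" is the closure, from 0 (fully open) to 1 (shut), set as the call begins (left out, the last holds). The fingers move at their own pace and stop on an object; "force" is the grip in N (left out, the last holds). Time passes only in rows, so rows that do not move let the fingers close. It gives the time, the measured TCP pose, the force and the opening at its end, in the units of the state.
- robot.get_obs(): the state, without advancing time (a new reading comes with each control period).
- camera(name): name is "scene" or "top"; returns the picture (400x640x3 uint8, red, green, blue); there is no depth.
- camera_model(name): a dict with "K" (3x3 intrinsics, pixels), "k1" (the pictures are not rectified: a ray, as slopes to the right and down, at radius r is drawn at 1 + k1 r^2 times it, then the intrinsics apply), "world_to_cam" (4x4, takes a point from world to camera coordinates). Camera axes: x right, y up, looking along -z (the intrinsics and any distortion apply to the point x, -y, -z); pixel columns grow to the right and rows downward; lengths in m; the calibration is good to about 2 mm. A picture is of the moment at which its call begins. camera_model takes no time and is no camera call.
- robot.hand_in(): hands the job in, once; it reports no verdict.
The state is a dict: "time": time; "q": joint angles; "joint_velocities": joint speeds; "joint_torque": joint torques, N m; "position": TCP position; "tool_rot": TCP orientation; "ft_force": force on the tool from outside, world axes, zero at the start; "moment": the same for the moment, N m; "grip_width": finger opening in m.
Only numpy, scipy, OpenCV 4.12 (cv2) and the standard library are available. Lean on these libraries where they do the work, as an engineer would, in place of code of your own. Each camera call takes 0.05 s, during which the arm holds its last target.

## Task

Blow the dust off the end of the golf shaft standing in the small vise: press the white nozzle cap of the spray can fully down and let it spring back up. Then take the loupe from its wooden rest by the handle and hold it level over the end of the shaft, lens centred over it and the middle of the lens rim at the height of the pointer on the gauge post beside it, and finish holding it there, still, without putting it down. Do not bump the shaft, vise or gauge with the loupe, do not shift the pointer, and leave everything else on the bench where it is.

Things in the scene. Friction and masses are not known exactly. Their poses are not given: they have to be found in the camera images.
- vise: small fixed green bench vise holding the shaft. Base 115 mm along its x, 80 mm along its y, origin under the shaft's axis, z up; jaws 60 mm high. The clamp screw with its cross bar sticks out 80 mm to its -x side at 36 mm height. The gauge post (steel, 10 mm thick, 170 mm tall) stands on it 68 mm from the shaft to its +y side. The spray can stands on its +x side; a glove box 95 mm high lies beyond the can
- shaft_end (a point): centre of the upper end of the steel shaft, 15 mm in diameter, upright in the vise; 85 mm above the table
- focal_mark (a point): tip of the small horizontal pointer on the gauge post, 3 mm thick, at mid-thickness; it points towards the shaft and ends 46 mm short of its axis. Its collar has been set at a height between 115 and 155 mm above the table and stays there by friction
- can: metal spray can, 52 mm in diameter, clamped fixed to a square foot 75 mm wide; origin under its centre, z up. Its nozzle looks to its -x side, at the shaft about 130 mm away
- nozzle_top (a point): centre of the flat top of the can's white nozzle cap (30 mm in diameter, 14 mm high); 152 mm above the table when up, moves with the cap
- nozzle (a joint): travel of the nozzle cap in m: 0 up, 0.006 fully down. A spring pushes it up: 1.5 N at the top, 6 N fully down
- rest: fixed wooden loupe rest, base 190 by 66 mm, 6 mm thick; two saddles with low side lips (38 mm high at most) carry the loupe, one under the lens (on its +x side) and one under the tail of the handle, 44 to 58 mm to the -x side of the grip. Origin at the table, under the loupe's grip
- loupe_grip (a point): grip point of the loose loupe, at the centre of its straight black handle (108 mm long, from 60 mm behind this point to 48 mm ahead; flat sides 14 mm apart, 18 mm high). x points along the handle to the lens, y across, z up, square to the lens. In the rest it is 39 mm above the table; 90 g in all, roughly, its centre of mass within 25 mm of this point on the lens side
- loupe_lens (a point): centre of the loupe's lens, at mid-thickness of its round rim (56 mm outside diameter, 12 mm high), 88 mm from the grip point along the loupe's x; z is the optical axis, upwards in the rest
- loupe: the loupe as a whole; origin on the underside of the handle, 9 mm below the grip point, axes as the grip point's
- parts_tray: shallow fixed aluminium tray with ferrules, 190 by 110 mm, 22 mm high; bystander on the other side of the bench from the rest; origin under its centre
- wash_bottle: bystander, to be left where it is: white squeeze bottle 60 mm across, 115 mm tall plus red cap and bent spout (about 165 mm in all); origin under its centre
- jar: bystander, to be left where it is: round jar 64 mm across, 85 mm tall, metal lid; origin under its centre
- brush: bystander, to be left where it is: small flat brush lying across the bench between robot and vise; origin under its middle
- tape_roll: bystander, to be left where it is: roll of masking tape lying flat, 76 mm across, 24 mm high; origin under its centre
- golf_grip: bystander, to be left where it is: black rubber golf grip lying down, 200 mm long, 30 mm thick; origin under its middle
Not all that is in view belongs to the job. Leave any blue look-alike of the loupe alone.

How it is judged:
By the outcome, as a careful person would: the job done as asked, in the order asked, and still so for the second after the job is handed in, while the arm keeps its last pose, push and grip.
It also fails if it takes over 51 s, if anything falls off the work surface, if the arm or the gripper's body presses on something with over 40 N, if the wrist force passes 120 N, or if a joint passes its speed limit or range.

## Working session

There is one attempt and no reset: what is moved stays moved. The work goes in short steps, Python scripts to look and compute and a tool call to move; the robot and the scene stay as the last step left them, time stands still between calls to the robot, and variables do not carry over. Pictures are saved under pics/ and viewed, and the job is handed in when it is done.

Besides the shell and the picture viewer there is one more tool, called after "Emit:" as name(argument=value, ...), one argument or row to a line, values as JSON. drive_tool: Moves the arm, as the interface text tells. Shifts and turns lie within -1 to 1; 1 stands for 2.5 cm of shift or 6 degrees of turn. Its arguments: {"type":"object","properties":{"plan":{"type":"array","items":{"type":"array","items":{"type":"array","items":{"type":"number","minimum":-1,"maximum":1}}}},"grip":{"type":"number"},"force":{"type":"number"}},"required":["plan"]}

```bash
mkdir -p pics
python3 - <<'E'
from rig import robot,camera,camera_model
import cv2
for n in("scene","top"):
    im=camera(n); cv2.imwrite(f"pics/{n}0.png",im[:,:,::-1]); m=camera_model(n); print(n,m)
print(robot.get_obs())
E
```

```text
scene {'K': array([[377.43067975,   0.        , 322.97730299],
       [  0.        , 377.43067975, 197.63984807],
       [  0.        ,   0.        ,   1.        ]]), 'k1': -0.014818141455526844, 'world_to_cam': array([[-0.62032987,  0.78432338,  0.00526138,  0.37397689],
       [-0.52807306, -0.42259982,  0.73657873,  0.15684041],
       [ 0.57993938,  0.4541434 ,  0.67633134, -1.50223059],
       [ 0.        ,  0.        ,  0.        ,  1.        ]])}
top {'K': array([[499.66016504,   0.        , 323.8044029 ],
       [  0.        , 499.66016504, 196.17462621],
       [  0.        ,   0.        ,   1.        ]]), 'k1': -0.1392097590450865, 'world_to_cam': array([[-2.64808519e-02, -9.99648915e-01,  9.00935089e-04,
        -2.57938692e-02],
       [ 9.98891115e-01, -2.64256609e-02,  3.89644158e-02,
        -5.04164573e-01],
       [-3.89269281e-02,  1.93174698e-03,  9.99240193e-01,
        -1.48684118e+00],
       [ 0.00000000e+00,  0.00000000e+00,  0.00000000e+00,
         1.00000000e+00]])}
{'time': 0.1, 'q': array([-1.33949091e+00,  5.28409974e-01,  1.43378884e+00,  8.51074846e-06,
        1.18138443e+00, -1.78527797e-01]), 'joint_velocities': array([ 0.00248406, -0.00343456, -0.00342432, -0.00018638,  0.00022573,
        0.00016234]), 'joint_torque': array([-1.73266653e-04, -4.40985274e+01, -1.77151072e+01,  6.35399180e-02,
        5.33791620e-02, -4.36020287e-05]), 'position': array([ 0.24897554, -0.57293252,  0.40384186]), 'tool_rot': array([ 9.79077802e-01,  2.03483827e-01, -2.23278376e-05, -9.95053801e-04]), 'ft_force': array([ 0.06247462, -0.59813293, -0.1742788 ]), 'moment': array([-0.02455005, -0.04602098,  0.00695428]), 'grip_width': 0.08694330108813363}
```

View pics/scene0.png

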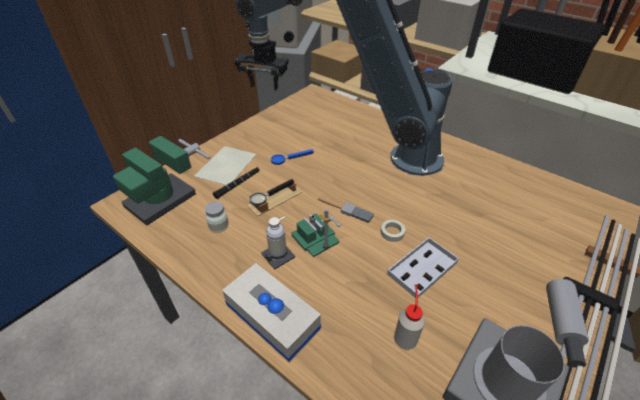

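View pics/top0.png

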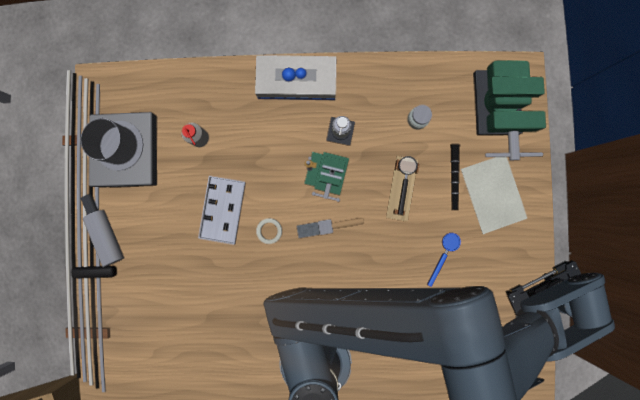

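The top view shows the vise at (327,173), can at (341,128), wooden rest with the black-handled loupe at (403,187), and the blue look-alike at (446,256), which I leave alone. The one in the rest fits the description. Next I'll enlarge crops to confirm that.

Run:
```python
import cv2
t=cv2.imread("pics/top0.png"); s=cv2.imread("pics/scene0.png")
cv2.imwrite("pics/tc.png",cv2.resize(t[105:235,290:450],None,fx=5,fy=5,interpolation=cv2.INTER_CUBIC)[:600])
cv2.imwrite("pics/tc.png",cv2.resize(t[108:228,290:450],None,fx=5,fy=5,interpolation=cv2.INTER_CUBIC))
cv2.imwrite("pics/sc.png",cv2.resize(s[170:290,230:390],None,fx=5,fy=5,interpolation=cv2.INTER_CUBIC))
```

```text
(no output)
```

View pics/tc.png

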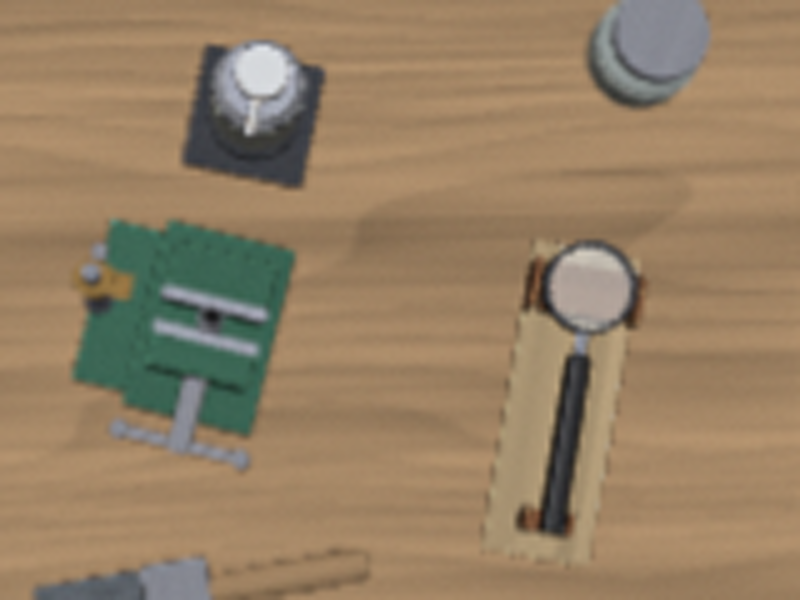

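View pics/sc.png

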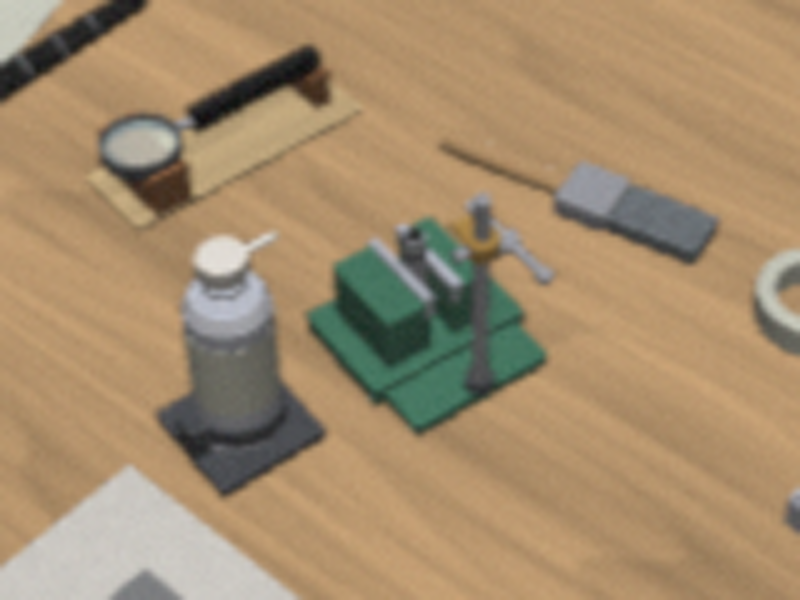

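```bash
cat > h.py <<'E'
import numpy as np,cv2
from rig import robot,camera,camera_model
from scipy.spatial.transform import Rotation as R
from scipy.optimize import least_squares
def proj(n,P):
    m=camera_model(n);P=np.atleast_2d(P);c=P@m["world_to_cam"][:3,:3].T+m["world_to_cam"][:3,3]
    s=np.c_[c[:,0]/-c[:,2],-c[:,1]/-c[:,2]];r2=(s**2).sum(1,keepdims=True);s=s*(1+m["k1"]*r2)
    return s@m["K"][:2,:2].T+m["K"][:2,2]
def atz(n,uv,z):
    return np.r_[least_squares(lambda p:proj(n,[p[0],p[1],z])[0]-uv,[.5,0]).x,z]
def tri(d):
    r=least_squares(lambda p:np.concatenate([proj(n,p)[0]-uv for n,uv in d.items()]),[.5,0,.1]); return r.x,r.fun
def T(u,v):return np.array([290+(u+.5)/5-.5,108+(v+.5)/5-.5])
def S(u,v):return np.array([230+(u+.5)/5-.5,170+(v+.5)/5-.5])
E
python3 - <<'E'
from h import *
np.set_printoptions(precision=4,suppress=True)
print("shaft",atz("top",T(210,317),.085),atz("scene",S(410,235),.085),tri({"top":T(210,317),"scene":S(410,235)}))
print("noz",atz("top",T(264,71),.152),atz("scene",S(221,255),.152))
print("lens",atz("top",T(590,287),.045),atz("scene",S(141,143),.045))
print("h front/back",atz("top",T(577,357),.048),atz("top",T(552,532),.048),atz("scene",S(195,115),.045),atz("scene",S(310,55),.045))
print("pointer tip",tri({"top":T(131,287),"scene":S(457,228)}))
print("post",tri({"top":T(90,271),"scene":S(481,200)}), atz("top",T(90,271),.17),atz("scene",S(480,200),.17))
print("canfoot",[atz("top",T(*p),.0) for p in((206,46),(324,70),(301,187),(183,163))])
print("vise base",[atz("top",T(*p),.01) for p in((110,220),(77,380),(295,250),(250,437))])
E
```

```text
shaft [ 0.5716 -0.0631  0.085 ] [ 0.5763 -0.0654  0.085 ] (array([ 0.5731, -0.0649,  0.0825]), array([ 0.6018, -0.4686,  0.8065,  0.0641]))
noz [ 0.7    -0.0951  0.152 ] [ 0.7031 -0.0936  0.152 ]
lens [ 0.5873 -0.2883  0.045 ] [ 0.5921 -0.2859  0.045 ]
h front/back [ 0.5459 -0.2786  0.048 ] [ 0.4438 -0.2605  0.048 ] [ 0.5495 -0.2775  0.045 ] [ 0.4536 -0.259   0.045 ]
pointer tip (array([ 0.5862, -0.0199,  0.1273]), array([ 0.2919, -0.2209,  0.3792,  0.0281]))
post (array([0.5915, 0.0014, 0.1668]), array([ 0.3354, -0.25  ,  0.4297,  0.0307])) [0.5905 0.0022 0.17  ] [0.5951 0.0019 0.17  ]
canfoot [array([ 0.7449, -0.0668,  0.    ]), array([ 0.7283, -0.1383,  0.    ]), array([ 0.6569, -0.1221,  0.    ]), array([ 0.6734, -0.0509,  0.    ])]
vise base [array([ 0.6385, -0.006 ,  0.01  ]), array([0.5425, 0.0162, 0.01  ]), array([ 0.6174, -0.1168,  0.01  ]), array([ 0.5056, -0.0865,  0.01  ])]
```

Run:
```python
import cv2
t=cv2.imread("pics/top0.png"); s=cv2.imread("pics/scene0.png")
a=cv2.resize(t[145:195,300:350],(600,600),interpolation=cv2.INTER_CUBIC)
cv2.imwrite("pics/tv.png",a)
a=cv2.resize(s[205:255,300:350],(600,600),interpolation=cv2.INTER_CUBIC)
cv2.imwrite("pics/sv.png",a)
```

```text
(no output)
```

View pics/tv.png

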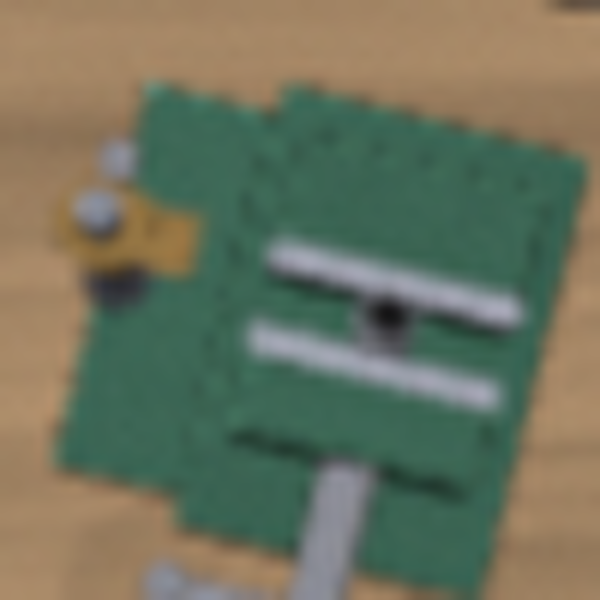

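View pics/sv.png

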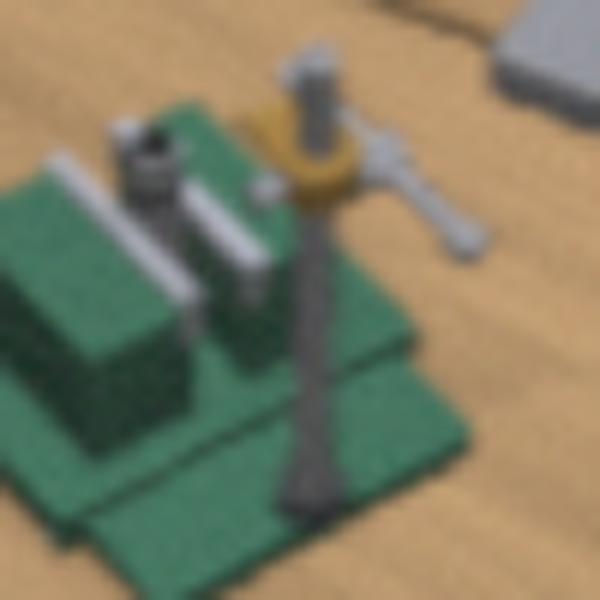

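Top crop (offset 290,108, ×5): shaft end at (210,317), nozzle cap top (264,71), loupe lens (590,287), handle (577,357)–(552,532), gold pointer tip about (131,287). The black-handled loupe lies in the two wooden saddles, so it's the right one. The two cameras disagree by about 4 mm in x, so I use the mean. Now I move over the can with the gripper closed.

Emit:
drive_tool(
  plan=[
    [[0.9, 0.95, 0, 0, 0, -0.7], [0.9, 0.95, 0, 0, 0, -0.7], [0.9, 0.95, 0, 0, 0, -0.7], [0.9, 0.95, 0, 0, 0, -0.7], [0.9, 0.95, 0, 0, 0, -0.7], [0.9, 0.95, 0, 0, 0, -0.7], [0.9, 0.95, 0, 0, 0, -0.7], [0.9, 0.95, 0, 0, 0, -0.7]],
  ],
  grip=1,
  force=30,
)

```text
time: 1.1
position: [0.4296, -0.3823, 0.4043]
tool_rot: [0.996, -0.089, -0.0, -0.0]
ft_force: [-0.1, 0.6, -0.1]
grip_width: 0.0147
```

Emit:
drive_tool(
  plan=[
    [[0.9, 0.95, 0, 0, 0, 0], [0.9, 0.95, 0, 0, 0, 0], [0.9, 0.95, 0, 0, 0, 0], [0.9, 0.95, 0, 0, 0, 0], [0.9, 0.95, 0, 0, 0, 0], [0.9, 0.95, 0, 0, 0, 0], [0.9, 0.95, 0, 0, 0, 0], [0.9, 0.95, 0, 0, 0, 0]],
  ],
)

```text
time: 2.1
position: [0.6096, -0.1923, 0.4041]
tool_rot: [0.996, -0.088, -0.001, -0.0]
ft_force: [-0.1, -0.5, -0.4]
grip_width: 0.0004
```

Emit:
drive_tool(
  plan=[
    [[0.9, 0.95, 0, 0, 0, 0], [0.9, 0.95, 0, 0, 0, 0], [0.9, 0.95, 0, 0, 0, 0], [0.9, 0.95, 0, 0, 0, 0], [0, 0, -0.5, 0, 0, 0], [0, 0, -0.6, 0, 0, 0], [0, 0, 0, 0, 0, 0]],
  ],
)

```text
time: 2.98
position: [0.6977, -0.099, 0.3744]
tool_rot: [0.996, -0.089, -0.003, -0.0]
ft_force: [-0.3, 0.8, 0.8]
grip_width: 0.0004
```

Run:
```python
from h import *
o=robot.get_obs();print(o["time"],o["position"],o["tool_rot"],o["q"],o["ft_force"],o["grip_width"])
for n in("scene","top"): cv2.imwrite(f"pics/{n}1.png",camera(n)[:,:,::-1])
t=cv2.imread("pics/top1.png"); s=cv2.imread("pics/scene1.png")
cv2.imwrite("pics/c1.png",np.hstack([cv2.resize(t[85:185,280:380],(400,400),interpolation=3),cv2.resize(s[150:250,220:320],(400,400),interpolation=3)]))
```

```text
2.975 [ 0.69771434 -0.0989842   0.37438872] [ 9.96043530e-01 -8.88142424e-02 -3.01702620e-03 -4.63691904e-04] [-2.99038895e-01  6.69658627e-01  1.23923135e+00 -3.71801889e-04
  1.23879748e+00  1.44974336e+00] [-0.32303588  0.80496549  0.75427604] 0.00037139044287281864
```

View pics/c1.png

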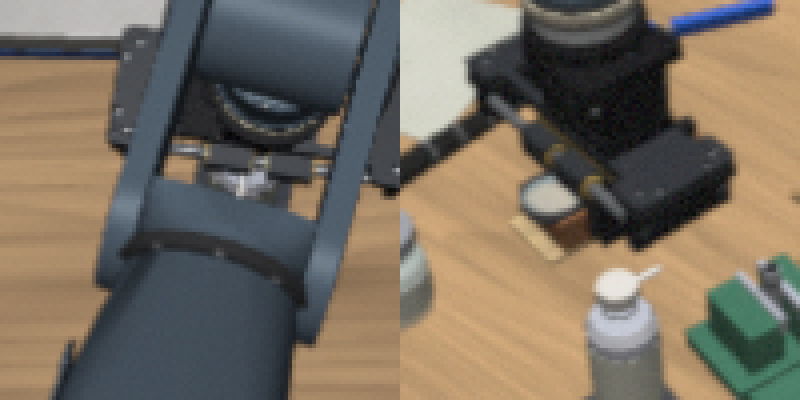

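Run:
```python
from h import *
print(proj("scene",[[.6977,-.099,.1924],[.6977,-.099,.374],[.6977,-.099,.26],[.702,-.0943,.152]]))
s=cv2.imread("pics/scene1.png");cv2.imwrite("pics/s1.png",cv2.resize(s[120:270,200:350],(600,600),interpolation=3))
```

```text
[[272.4916476  208.09045234]
 [265.9422862  152.81085492]
 [270.2438782  189.14999782]
 [273.89382577 220.25968947]]
```

View pics/s1.png

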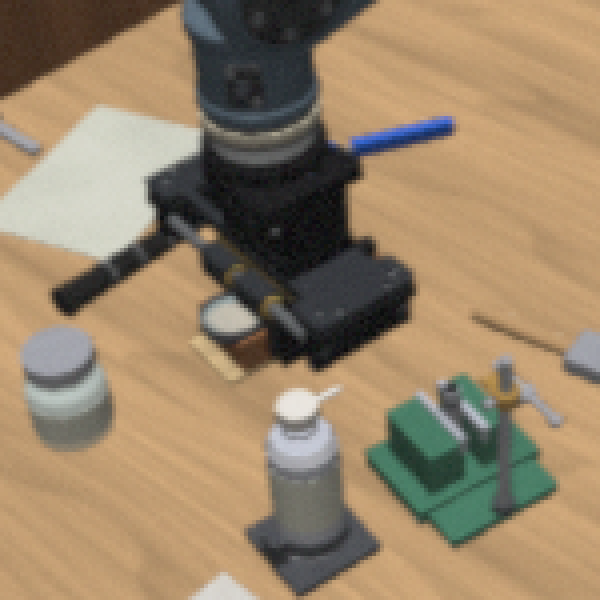

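Emit:
drive_tool(
  plan=[
    [[0.16, 0.18, -0.4, 0, 0, 0], [0, 0, -0.5, 0, 0, 0], [0, 0, -0.5, 0, 0, 0], [0, 0, 0, 0, 0, 0], [0, 0, -0.15, 0, 0, 0], [0, 0, -0.05, 0, 0, 0], [0, 0, 0, 0, 0, 0]],
  ],
)

```text
time: 3.95
position: [0.7031, -0.0937, 0.3375]
tool_rot: [0.996, -0.088, 0.0, 0.0]
ft_force: [-0.3, -0.3, -0.0]
grip_width: 0.0005
```

Emit:
drive_tool(
  plan=[
    [[0, 0, -0.06, 0, 0, 0], [0, 0, -0.06, 0, 0, 0], [0, 0, 0, 0, 0, 0]],
  ],
)

```text
time: 4.32
position: [0.7031, -0.0937, 0.3345]
tool_rot: [0.996, -0.088, 0.0, 0.0]
ft_force: [0.2, 0.6, 1.4]
grip_width: 0.0003
```

Emit:
drive_tool(
  plan=[
    [[0, 0, -0.06, 0, 0, 0], [0, 0, -0.06, 0, 0, 0], [0, 0, 0, 0, 0, 0]],
  ],
)

```text
time: 4.7
position: [0.7031, -0.0937, 0.3316]
tool_rot: [0.996, -0.088, 0.0, 0.0]
ft_force: [-0.6, 1.0, 3.9]
grip_width: 0.0004
```

Emit:
drive_tool(
  plan=[
    [[0, 0, -0.06, 0, 0, 0], [0, 0, -0.06, 0, 0, 0], [0, 0, 0, 0, 0, 0]],
  ],
)

```text
time: 5.08
position: [0.7031, -0.0937, 0.3288]
tool_rot: [0.996, -0.088, 0.0, 0.0]
ft_force: [-2.2, 1.5, 5.4]
grip_width: 0.0005
```

Emit:
drive_tool(
  plan=[
    [[0, 0, -0.06, 0, 0, 0], [0, 0, 0, 0, 0, 0]],
  ],
)

```text
time: 5.32
position: [0.7031, -0.0937, 0.3286]
tool_rot: [0.996, -0.088, 0.0, 0.0]
ft_force: [-3.7, 1.0, 10.3]
grip_width: 0.0004
```

Emit:
drive_tool(
  plan=[
    [[0, 0, -0.05, 0, 0, 0], [0, 0, 0, 0, 0, 0], [0, 0, 0, 0, 0, 0]],
  ],
)

```text
time: 5.7
position: [0.703, -0.0937, 0.3285]
tool_rot: [0.996, -0.088, 0.001, 0.0]
ft_force: [-3.8, 0.9, 14.7]
grip_width: 0.0003
```

Emit:
drive_tool(
  plan=[
    [[0, 0, 0.15, 0, 0, 0], [0, 0, 0.25, 0, 0, 0], [0, 0, 0.6, 0, 0, 0], [0, 0, 0.8, 0, 0, 0], [0, 0, 0.8, 0, 0, 0]],
  ],
)

```text
time: 6.32
position: [0.7031, -0.0937, 0.3908]
tool_rot: [0.996, -0.088, -0.0, -0.0]
ft_force: [0.5, -0.9, -1.3]
grip_width: 0.0003
```

Emit:
drive_tool(
  plan=[
    [[-1, -0.88, 0.2, 0, 0, 0], [-1, -0.88, 0, 0, 0, 0], [-1, -0.88, 0, 0, 0, 0], [-1, -0.88, 0, 0, 0, 0], [-1, -0.88, 0, 0, 0, 0], [-1, -0.88, 0, 0, 0, 0], [-1, -0.88, 0, 0, 0, 0], [-1, -0.9, 0, 0, 0, 0]],
  ],
  grip=0.4,
)

```text
time: 7.32
position: [0.5023, -0.2709, 0.3957]
tool_rot: [0.996, -0.088, 0.0, 0.0]
ft_force: [0.3, -1.0, 0.6]
grip_width: 0.0521
```

Emit:
drive_tool(
  plan=[
    [[0, 0, -1, 0, 0, 0], [0, 0, -1, 0, 0, 0], [0, 0, -1, 0, 0, 0], [0, 0, 0, 0, 0, 0], [0, 0, 0, 0, 0, 0]],
  ],
)

```text
time: 7.95
position: [0.5034, -0.2705, 0.3213]
tool_rot: [0.996, -0.088, 0.001, 0.0]
ft_force: [-0.2, 0.1, -0.4]
grip_width: 0.0523
```

Run:
```python
from h import *
o=robot.get_obs();print(o["time"],o["position"],o["tool_rot"],o["ft_force"],o["grip_width"])
for n in("scene","top"): cv2.imwrite(f"pics/{n}2.png",camera(n)[:,:,::-1])
t=cv2.imread("pics/top2.png"); s=cv2.imread("pics/scene2.png")
cv2.imwrite("pics/c2.png",np.hstack([cv2.resize(t[120:240,330:450],(400,400),interpolation=3),cv2.resize(s[130:230,220:320],(400,400),interpolation=3)]))
```

```text
7.95 [ 0.50344436 -0.27050109  0.32127772] [ 9.96103063e-01 -8.81942142e-02  5.73083270e-04  3.73475595e-04] [-0.23618072  0.14364561 -0.41056085] 0.05230089842451674
```

View pics/c2.png

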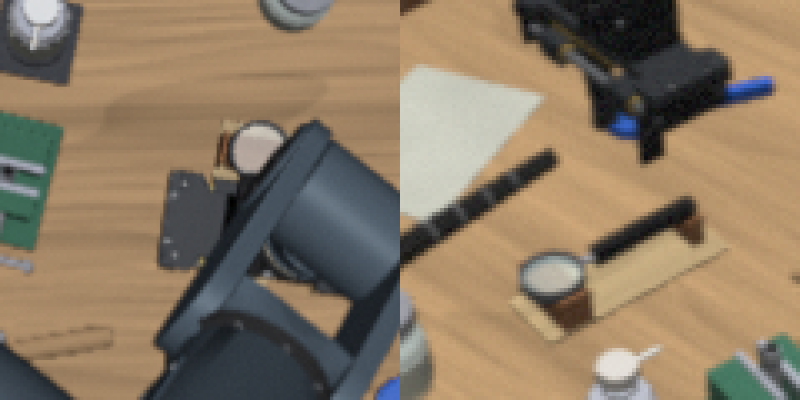

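Emit:
drive_tool(
  plan=[
    [[0, 0, -1, 0, 0, 0], [0, 0, -1, 0, 0, 0], [0, 0, -0.8, 0, 0, 0], [0, 0, -0.6, 0, 0, 0], [0, 0, -0.5, 0, 0, 0], [0, 0, -0.4, 0, 0, 0], [0, 0, -0.3, 0, 0, 0], [0, 0, 0, 0, 0, 0]],
  ],
)

```text
time: 9.05
position: [0.503, -0.2702, 0.2051]
tool_rot: [0.996, -0.088, -0.0, -0.0]
ft_force: [-0.7, 0.9, 0.6]
grip_width: 0.0521
```

Run:
```python
from h import *
o=robot.get_obs();print(o["time"],o["position"],o["tool_rot"],o["ft_force"],o["grip_width"])
for n in("scene",): cv2.imwrite(f"pics/{n}3.png",camera(n)[:,:,::-1])
s=cv2.imread("pics/scene3.png")
cv2.imwrite("pics/c3.png",cv2.resize(s[120:240,220:340],(600,600),interpolation=3))
```

```text
9.05 [ 0.50295422 -0.27015569  0.20505065] [ 9.96103334e-01 -8.81928253e-02 -3.46447144e-04 -2.32923134e-04] [-0.73456017  0.90855897  0.63543259] 0.05213462153787919
```

View pics/c3.png

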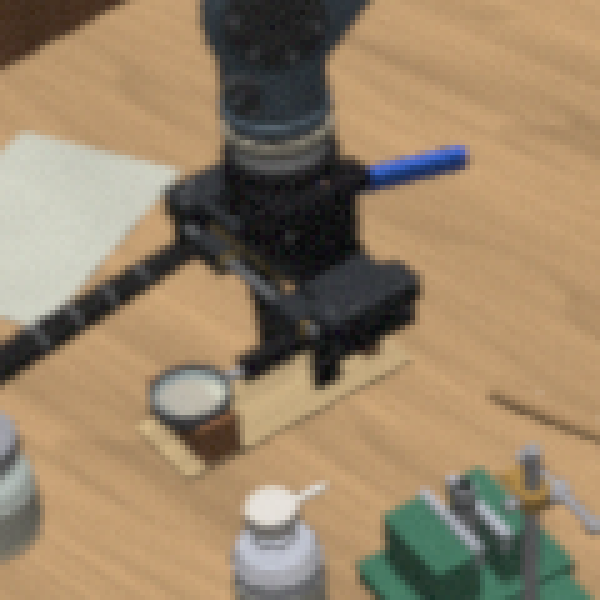

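Emit:
drive_tool(
  plan=[
    [[0, 0, -0.08, 0, 0, 0], [0, 0, 0, 0, 0, 0], [0, 0, 0, 0, 0, 0], [0, 0, 0, 0, 0, 0], [0, 0, 0, 0, 0, 0]],
  ],
  grip=1,
  force=15,
)

```text
time: 9.72
position: [0.5031, -0.2704, 0.2036]
tool_rot: [0.996, -0.088, 0.0, 0.0]
ft_force: [-0.5, -0.6, 0.1]
grip_width: 0.0139
```

Emit:
drive_tool(
  plan=[
    [[0, 0, 0, 0, 0, 0], [0, 0, 0, 0, 0, 0], [0, 0, 0.3, 0, 0, 0], [0, 0, 0.5, 0, 0, 0], [0, 0, 0.7, 0, 0, 0], [0, 0, 0.8, 0, 0, 0], [0, 0, 0.8, 0, 0, 0], [0, 0, 0, 0, 0, 0]],
  ],
  force=40,
)

```text
time: 10.72
position: [0.5036, -0.2704, 0.2835]
tool_rot: [0.996, -0.088, 0.002, 0.001]
ft_force: [-0.2, -0.2, -2.1]
grip_width: 0.0138
```

Run:
```python
from h import *
o=robot.get_obs();print(o["time"],o["position"],o["tool_rot"],o["ft_force"],o["grip_width"])
for n in("scene","top"): cv2.imwrite(f"pics/{n}4.png",camera(n)[:,:,::-1])
t=cv2.imread("pics/top4.png"); s=cv2.imread("pics/scene4.png")
cv2.imwrite("pics/c4.png",np.hstack([cv2.resize(t[120:220,330:430],(400,400),interpolation=3),cv2.resize(s[130:230,220:320],(400,400),interpolation=3)]))
```

```text
10.725 [ 0.50357854 -0.27043112  0.28353832] [ 0.9961129  -0.0880498   0.00209813  0.00138771] [-0.245602   -0.20986921 -2.0925405 ] 0.013767250861990677
```

View pics/c4.png

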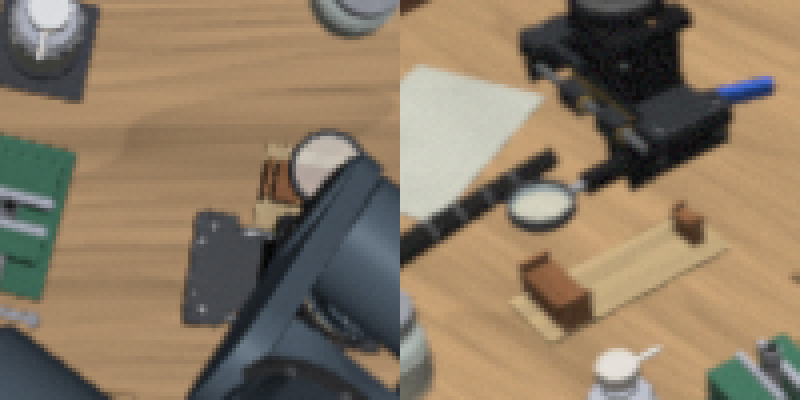

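The loupe is out of the rest and looks level. I carry it over to the shaft, high.

Emit:
drive_tool(
  plan=[
    [[0, 0.3, 0.6, 0, 0, 0], [0, 0.6, 0.6, 0, 0, 0], [0, 0.9, 0.6, 0, 0, 0], [-0.1, 1, 0, 0, 0, 0], [-0.1, 1, 0, 0, 0, 0], [-0.1, 1, 0, 0, 0, 0], [-0.1, 1, 0, 0, 0, 0], [-0.1, 1, 0, 0, 0, 0]],
  ],
)

```text
time: 11.82
position: [0.4896, -0.0977, 0.3258]
tool_rot: [0.996, -0.088, -0.001, -0.0]
ft_force: [-0.3, 0.2, -0.8]
grip_width: 0.0137
```

Emit:
drive_tool(
  plan=[
    [[-0.1, 1, 0, 0, 0, 0], [0, 0.7, 0, 0, 0, 0], [0, 0.4, 0, 0, 0, 0], [0, 0, 0, 0, 0, 0], [0, 0, 0, 0, 0, 0]],
  ],
)

```text
time: 12.45
position: [0.4883, -0.0482, 0.326]
tool_rot: [0.996, -0.088, 0.0, 0.0]
ft_force: [0.9, -0.5, -1.2]
grip_width: 0.0134
```

Run:
```python
from h import *
o=robot.get_obs();print(o["time"],o["position"],o["tool_rot"],o["ft_force"],o["grip_width"])
for n in("scene","top"): cv2.imwrite(f"pics/{n}5.png",camera(n)[:,:,::-1])
t=cv2.imread("pics/top5.png"); s=cv2.imread("pics/scene5.png")
cv2.imwrite("pics/c5.png",np.hstack([cv2.resize(t[120:200,290:370],(400,400),interpolation=3),cv2.resize(s[190:270,270:350],(400,400),interpolation=3)]))
```

```text
12.45 [ 0.48830796 -0.04817953  0.32602771] [ 9.96086518e-01 -8.83828866e-02  2.76607684e-04  1.94107102e-04] [ 0.87911634 -0.50179239 -1.21511378] 0.01340618258177298
```

View pics/c5.png

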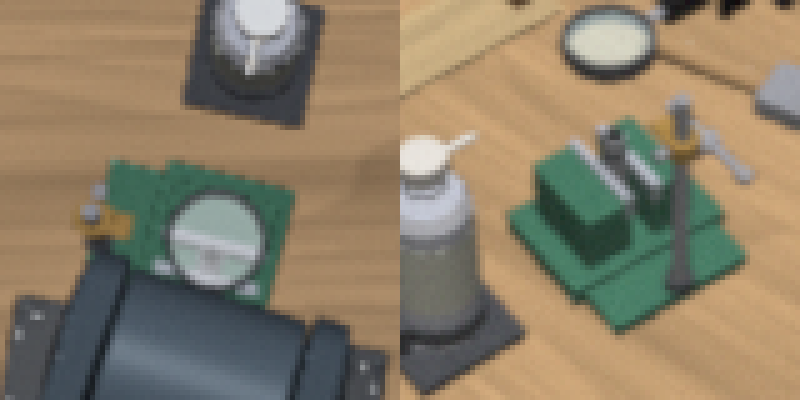

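Run:
```python
from h import *
np.set_printoptions(precision=2,suppress=True)
t=cv2.imread("pics/top5.png"); s=cv2.imread("pics/scene5.png")
z=12
def ring(c,yaw,r,zz,n=24):
    a=np.linspace(0,2*np.pi,n,endpoint=False); return np.c_[c[0]+r*np.cos(a),c[1]+r*np.sin(a),np.full(n,zz)]
a=np.radians(-10.1); c=np.array([.4883+.088*np.cos(a),-.0482+.088*np.sin(a)]); print(c)
def crop(im,n,u,v,w,h,pts):
    o=cv2.resize(im[v:v+h,u:u+w],(w*z,h*z),interpolation=cv2.INTER_CUBIC)
    for P,col in pts:
        for p in proj(n,P):
            q=((p-[u,v]+.5)*z).astype(int); cv2.circle(o,tuple(map(int,q)),1,col,-1)
    return o
pts=[(ring(c,0,.028,.1674,90),(0,0,255)),(ring(c,0,.028,.1554,90),(255,0,0))]
cv2.imwrite("pics/l5t.png",crop(t,"top",316,150,33,35,pts))
cv2.imwrite("pics/l5s.png",crop(s,"scene",298,185,33,25,pts))
cv2.imwrite("pics/l5.png",np.hstack([cv2.imread("pics/l5t.png")[:300],cv2.imread("pics/l5s.png")[:300]]))
```

```text
[ 0.57 -0.06]
```

View pics/l5.png

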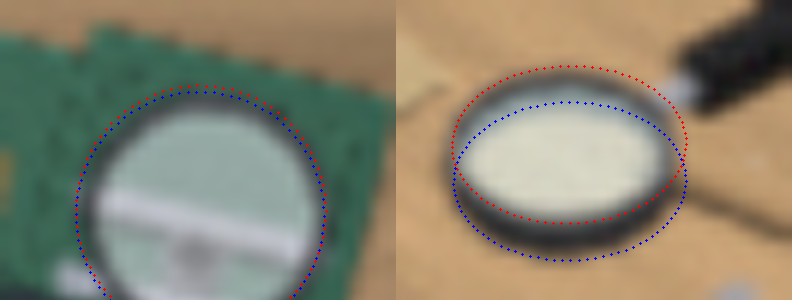

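```bash
cat > ov.py <<'E'
from h import *
z=16
def ring(c,r,zz,n=60):
    a=np.linspace(0,2*np.pi,n,endpoint=False); return np.c_[c[0]+r*np.cos(a),c[1]+r*np.sin(a),np.full(n,zz)]
def line(a,b,n=40): return np.linspace(a,b,n)
def crop(im,n,u,v,w,h,pts,off):
    o=cv2.resize(im[v:v+h,u:u+w],(w*z,h*z),interpolation=cv2.INTER_CUBIC)
    for P,col in pts:
        for p in proj(n,P)+off:
            q=((p-[u,v]+.5)*z).astype(int); cv2.circle(o,tuple(map(int,q)),1,col,-1)
    return o
def show(sh,ph,yaw,name,ot=(0,.4),os=(-.3,-.2),ims=("pics/top0.png","pics/scene0.png")):
    t=cv2.imread(ims[0]); s=cv2.imread(ims[1])
    d=np.array([np.cos(yaw),np.sin(yaw)]); e=np.array([-d[1],d[0]])
    sh=np.array(sh); post=sh+.068*d; tip=sh+.046*d
    sq=[post+.005*(i*d+j*e) for i,j in((1,1),(1,-1),(-1,-1),(-1,1),(1,1))]
    pts=[(ring(sh,.0075,.085),(0,0,255))]
    for k in range(4): pts.append((line(np.r_[sq[k],.17],np.r_[sq[k+1],.17]),(255,0,0)))
    pts.append((np.array([np.r_[tip,ph+h] for h in(-.0015,.0015)]),(255,0,255)))
    pts.append((line(np.r_[tip,ph],np.r_[post,ph]),(255,0,255)))
    a=crop(t,"top",303,148,25,32,pts,ot)[:, :]; a=crop(t,"top",303,150,36,26,pts,ot)
    b=crop(s,"scene",307,206,26,26,pts,os)
    cv2.imwrite(name,np.hstack([a,b])[:, :1000]); print(np.hstack([a,b]).shape)
    o=np.hstack([a,b]); cv2.imwrite(name,cv2.resize(o,None,fx=.8,fy=.8,interpolation=cv2.INTER_AREA))
E
python3 -c "
from ov import *
show((.574,-.064),.127,np.radians(73.9),'pics/ov1.png')"
```

```text
(416, 992, 3)
```

View pics/ov1.png

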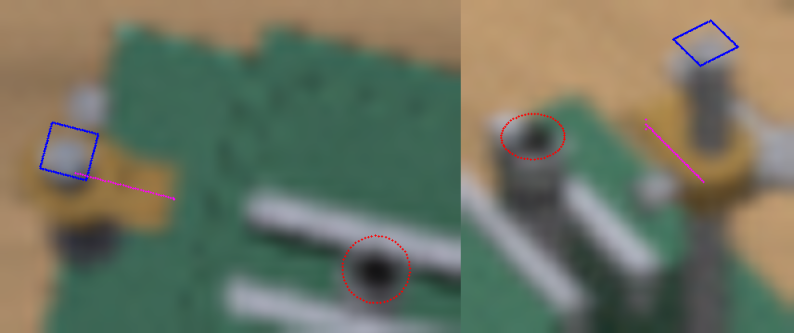

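Run:
```python
from ov import *
s=cv2.imread("pics/scene0.png"); t=cv2.imread("pics/top0.png")
yaw=np.radians(73.9);d=np.array([np.cos(yaw),np.sin(yaw)]); e=np.array([-d[1],d[0]])
sh=np.array([.5735,-.064]);post=sh+.068*d;tip=sh+.046*d;w=.006
import ov; ov.z=20
def pts(ph):
    L=[]
    for zz,c in((ph+.0015,(255,0,255)),(ph-.0015,(255,255,0))):
        L.append((np.vstack([line(np.r_[tip+w*e,zz],np.r_[tip-w*e,zz]),line(np.r_[tip+w*e,zz],np.r_[post+w*e,zz]),line(np.r_[tip-w*e,zz],np.r_[post-w*e,zz])]),c))
    L.append((np.vstack([ring(post,.005,.17)]),(255,0,0)))
    return L
o=[crop(s,"scene",316,206,20,20,L,(-.3,.1)) for L in([],pts(.122),pts(.130))]
o=[cv2.resize(x,(265,265),interpolation=cv2.INTER_AREA) for x in o]
o2=[crop(t,"top",301,152,20,20,L,(-.2,.6)) for L in([],pts(.122),pts(.130))]
o2=[cv2.resize(x,(265,265),interpolation=cv2.INTER_AREA) for x in o2]
cv2.imwrite("pics/ov2.png",np.vstack([np.hstack(o),np.hstack(o2)]))
```

```text
(no output)
```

View pics/ov2.png

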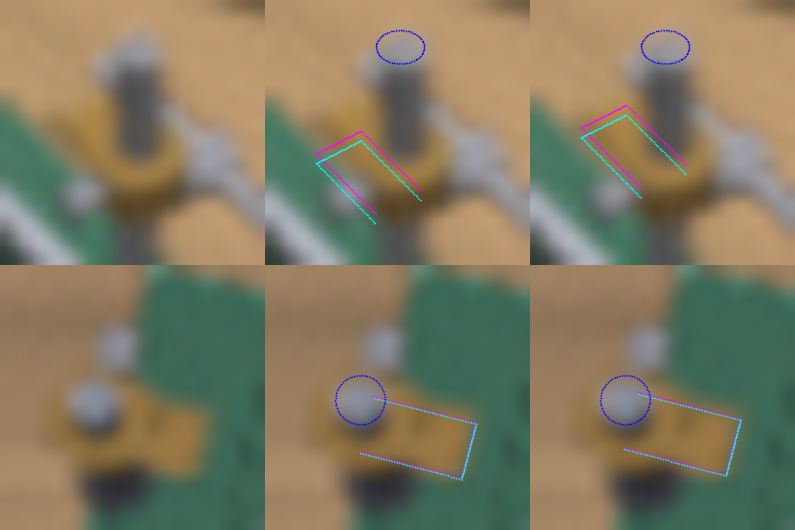

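Run:
```python
from ov import *
s=cv2.imread("pics/scene0.png")
yaw=np.radians(73.9);d=np.array([np.cos(yaw),np.sin(yaw)]); e=np.array([-d[1],d[0]])
sh=np.array([.5738,-.064]);post=sh+.068*d;tip=sh+.046*d;w=.006
import ov; ov.z=24
def pts(ph):
    L=[]
    for zz,c in((ph+.0015,(255,0,255)),(ph-.0015,(255,255,0))):
        L.append((np.vstack([line(np.r_[tip+w*e,zz],np.r_[tip-w*e,zz]),line(np.r_[tip+w*e,zz],np.r_[post+w*e,zz]),line(np.r_[tip-w*e,zz],np.r_[post-w*e,zz])]),c))
    L.append((np.vstack([ring(post,.005,.17),line(np.r_[post+.005*e,.17],np.r_[post+.005*e,.1]),line(np.r_[post-.005*e,.17],np.r_[post-.005*e,.1])]),(255,0,0)))
    return L
o=[crop(s,"scene",317,207,16,16,L,(0,.1)) for L in([],pts(.130),pts(.133),pts(.136))]
im=np.vstack([np.hstack(o[:2]),np.hstack(o[2:])]);cv2.imwrite("pics/ov3.png",cv2.resize(im,(600,600),interpolation=cv2.INTER_AREA))
b,g,r=[s[207:223,317:333,i].astype(int) for i in range(3)]
print("r-b");print(r-b)
```

```text
r-b
[[ 73  75  75  74  75  78  76  77  76  74  75  77  77  77  78  74]
 [ 75  72  74  74  74  74  75  71  54  43  50  66  76  77  76  78]
 [ 75  76  74  72  75  75  66  43  16   3  22  56  77  77  77  77]
 [ 76  76  74  75  74  69  34   8  -3  -5  10  48  75  76  77  77]
 [ 75  75  72  76  74  64  28   2  -3  -2  13  52  74  77  77  77]
 [ 76  76  76  77  75  71  49  17   2   1  12  53  71  77  79  77]
 [ 64  74  76  76  79  84  81  50   7   0   4  31  59  73  76  77]
 [ 32  63  73  79  88  93  93  63  19   0   0   8  27  59  72  73]
 [ -7  31  56  68  87  95  94  65  16   3  13  31  24  29  46  50]
 [-26  -7  26  53  74  90  92  65  17   3  20  56  52  17   5   5]
 [-27 -25  -8  28  53  79  91  71  33  12  31  70  67  20  -6  -5]
 [-24 -28 -25  -6  25  55  77  85  76  58  68  85  63  13  -7  -6]
 [-27 -27 -27 -23 -10   4  28  70  86  85  86  75  46   8  -1  -2]
 [-22 -25 -23 -15  -8  -8   6  37  58  63  63  56  35  20  21  20]
 [-19 -22 -24 -15  -5  -3   8  35  50  49  50  46  46  58  69  66]
 [-16 -19 -24 -16 -13 -14 -16   7  32  36  38  59  71  74  76  77]]
```

View pics/ov3.png

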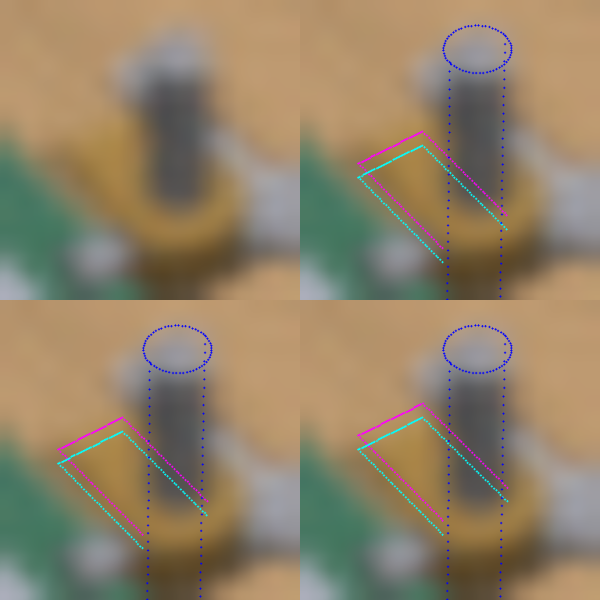

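Run:
```python
from h import *
t=cv2.imread("pics/top0.png")
b,g,r=[t[156:175,302:322,i].astype(int) for i in range(3)]
print(r-b)
```

```text
[[ 53  53  53  54  54  54  43  32  25  -1 -23 -25 -25 -25 -25 -25 -26 -25
  -25 -27]
 [ 55  56  55  55  55  53  23  -5  -3  -9 -24 -26 -24 -25 -25 -25 -26 -24
  -25 -24]
 [ 57  57  57  58  58  55  18  -7  -9 -11 -24 -25 -24 -24 -25 -25 -25 -25
  -24 -21]
 [ 58  58  58  57  60  59  29   5   1 -13 -25 -26 -25 -27 -25 -25 -26 -24
  -25 -22]
 [ 60  61  60  64  59  45  39  41  39  12 -17 -26 -26 -26 -25 -25 -26 -25
  -23 -23]
 [ 59  60  62  67  33  -1 -10  16  56  55  22  -7 -20 -23 -24 -24 -26 -25
  -23 -25]
 [ 59  59  66  71  16 -11 -16   3  55  81  63  40  24  13  -1 -17 -25 -26
  -20 -24]
 [ 60  61  68  76  36  -4 -15  -1  61  82  73  74  77  68  34  -8 -24 -25
  -23 -24]
 [ 58  60  63  74  62  29  13  36  71  81  75  78  83  79  33 -12 -24 -25
  -25 -25]
 [ 61  61  59  69  77  70  58  71  79  80  82  83  85  78  27 -18 -26 -21
  -24 -25]
 [ 64  64  65  67  70  73  74  71  69  67  73  81  84  69  12 -24 -26 -23
  -24 -24]
 [ 65  65  65  65  57  47  45  45  30  22  37  52  58  46   1 -25 -25 -22
  -23 -25]
 [ 65  65  64  63  48  17   0   1  -2  -6 -12 -15  -6  -7 -22 -26 -24 -23
  -24 -25]
 [ 62  62  63  63  55  24  -5  -7  -7  -9 -20 -26 -26 -25 -26 -25 -24 -25
  -25 -24]
 [ 61  62  62  64  62  26  -6 -12 -14 -19 -23 -26 -25 -25 -25 -25 -22 -23
  -24 -24]
 [ 63  64  63  64  59  14 -21 -24 -23 -24 -25 -25 -24 -25 -26 -24 -23 -23
  -24 -19]
 [ 64  64  65  64  52   9 -24 -25 -25 -25 -25 -25 -24 -25 -25 -26 -23 -24
  -21 -18]
 [ 65  66  66  66  43   2 -24 -26 -25 -25 -24 -23 -25 -26 -25 -23 -24 -25
  -21 -16]
 [ 65  66  66  65  26 -15 -26 -25 -24 -27 -25 -24 -25 -25 -24 -22 -24 -24
  -23 -19]]
```

Run:
```python
from h import *
np.set_printoptions(precision=4,suppress=True)
yaw=np.radians(73.9);d=np.array([np.cos(yaw),np.sin(yaw)]); e=np.array([-d[1],d[0]])
sh=np.array([.5738,-.064]);post=sh+.068*d;tip=sh+.046*d
print("tip top pred",proj("top",np.r_[tip,.13])+[-.2,.6], "per mm x", proj("top",np.r_[tip+[.001,0],.13])-proj("top",np.r_[tip,.13]))
# scene lower edge height
for lat in(0,.001,.002,.003):
  for k,(u,v) in enumerate([(319.1,216),(320.05,217),(321.15,218)]):
    res=least_squares(lambda p:proj("scene",np.r_[tip+p[0]*d-(.007)*e-lat*e,p[1]])[0]+[0,.1]-[u,v],[.0,.13]).x
    print(lat,res,end=' ')
  print()
```

```text
tip top pred [[315.8552 165.1691]] per mm x [[-0.0093 -0.3602]]
0 [-0.0012  0.128 ] 0 [0.0035 0.1278] 0 [0.009  0.1283] 
0.001 [0.0003 0.1297] 0.001 [0.005  0.1296] 0.001 [0.0104 0.13  ] 
0.002 [0.0017 0.1315] 0.002 [0.0064 0.1313] 0.002 [0.0118 0.1318] 
0.003 [0.0031 0.1333] 0.003 [0.0078 0.1331] 0.003 [0.0132 0.1335]
```

Emit:
drive_tool(
  plan=[
    [[-0.04, 0, -0.3, 0, 0, 0], [0, 0, -0.4, 0, 0, 0], [0, 0, -0.35, 0, 0, 0], [0, 0, -0.25, 0, 0, 0], [0, 0, 0, 0, 0, 0], [0, 0, 0, 0, 0, 0], [0, 0, 0, 0, 0, 0]],
  ],
)

```text
time: 13.42
position: [0.4872, -0.0477, 0.2938]
tool_rot: [0.996, -0.088, 0.0, 0.0]
ft_force: [-0.0, 0.1, -1.4]
grip_width: 0.0136
```

Run:
```python
from ov import *
import ov
o=robot.get_obs();print(o["time"],o["position"],R.from_quat(o["tool_rot"]).as_matrix().round(4),o["ft_force"],o["grip_width"])
for n in("scene","top"): cv2.imwrite(f"pics/{n}6.png",camera(n)[:,:,::-1])
t=cv2.imread("pics/top6.png"); s=cv2.imread("pics/scene6.png")
ov.z=12
p=o["position"];x=R.from_quat(o["tool_rot"]).as_matrix()[:,0];c=p[:2]+.088*x[:2];zl=p[2]-.1646;print(c,zl)
L=[(ring(c,.028,zl+.006,90),(0,0,255)),(ring(c,.028,zl-.006,90),(255,0,0)),(ring([.5738,-.064],.0075,.085),(0,255,255))]
out=np.vstack([np.hstack([crop(t,"top",302,148,33,25,l,(-.1,.5)),crop(s,"scene",296,195,33,25,l,(0,.1))]) for l in([],L)])
cv2.imwrite("pics/l6.png",out)
```

```text
13.425 [ 0.48718012 -0.04772979  0.2937849 ] [[ 9.845e-01 -1.756e-01  8.000e-04]
 [-1.756e-01 -9.845e-01 -3.000e-04]
 [ 8.000e-04  1.000e-04 -1.000e+00]] [-0.00478889  0.12179278 -1.4375974 ] 0.013632181002246056
[ 0.57381231 -0.06318482] 0.12918490332416607
```

View pics/l6.png

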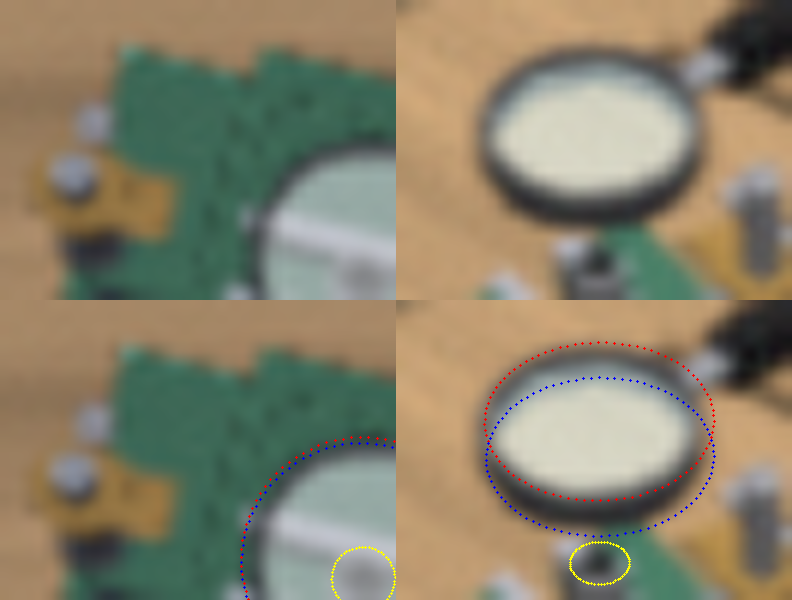

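```bash
cat > fit.py <<'E'
from ov import *
SS=8
def render(n,c,zl,win,off,ri,B1,D,B2,sig):
    u,v,w,h=win
    def px(r,zz): return ((proj(n,ring(c,r,zz,120))+off-[u,v]+.5)*SS)
    m=np.full((h*SS,w*SS),B1,np.float32); sh=4
    f=lambda P:np.round(P*2**sh-8).astype(np.int32)
    hull=cv2.convexHull(f(np.vstack([px(.028,zl+.006),px(.028,zl-.006)])))
    cv2.fillConvexPoly(m,hull,D,shift=sh)
    a=np.zeros((h*SS,w*SS),np.uint8);b=a.copy()
    cv2.fillConvexPoly(a,f(px(ri,zl+.006)),1,shift=sh);cv2.fillConvexPoly(b,f(px(ri,zl-.006)),1,shift=sh)
    m[(a&b)>0]=B2
    m=cv2.GaussianBlur(m,(0,0),sig*SS)
    return cv2.resize(m,(w,h),interpolation=cv2.INTER_AREA)
def fit(n,im,c,zl,win,ch,mask,p0):
    u,v,w,h=win;I=im[v:v+h,u:u+w,ch].astype(float)
    f=lambda p:((render(n,c,zl,win,p[:2],p[2]/1000,p[3],p[4],p[5],abs(p[6]))-I)*mask).ravel()
    from scipy.optimize import minimize
    best=minimize(lambda p:(f(p)**2).sum(),p0,method="Nelder-Mead",options=dict(maxiter=2500,xatol=.01,fatol=.5,initial_simplex=np.vstack([p0]+[np.array(p0)+np.eye(7)[i]*[.6,.6,1,10,10,10,.2][i] for i in range(7)])))
    return best.x,np.sqrt(best.fun/mask.sum()),I,render(n,c,zl,win,best.x[:2],best.x[2]/1000,*best.x[3:6],abs(best.x[6]))
E
python3 - <<'E'
from fit import *
np.set_printoptions(precision=2,suppress=True,linewidth=200)
s=cv2.imread("pics/scene6.png");t=cv2.imread("pics/top6.png")
print(s[195:217,300:322,1]);
cv2.imwrite("pics/t6z.png",cv2.resize(t[145:185,310:350],(600,600),interpolation=3))
E
```

```text
[[158 158 158 157 163 162 166 166 165 164 160 157 159 159 157 158 155 156 155 158 157 155]
 [155 156 157 156 160 157 161 162 164 166 162 160 158 158 160 161 160 157 155 157 156 151]
 [156 155 157 158 160 160 157 160 162 160 164 164 159 158 159 158 160 155 149 151 151 128]
 [157 158 154 154 157 158 159 156 154 146 143 140 134 142 142 147 154 146 133 133 135 110]
 [157 153 154 156 153 150 148 132 116  98  97  93  96  95  95 100 110 105  98 103 125 136]
 [160 158 154 154 150 136 111  96  91 100 110 117 126 129 119 101  86  81  85 109 137 159]
 [163 164 158 153 135 103 101 130 151 155 156 160 166 168 161 157 140 111  85  95 138 144]
 [163 162 160 140 104 101 134 162 177 182 189 196 205 199 194 185 170 156 129 102 109 121]
 [164 161 152 124 104 133 174 194 201 207 207 209 208 211 209 209 203 194 167 133 104 127]
 [166 161 142 119 132 168 196 210 213 212 213 211 209 210 212 212 213 209 194 171 130 126]
 [164 161 134 110 152 194 209 214 213 212 211 212 211 211 211 211 213 214 209 192 146 125]
 [164 159 135 117 168 207 212 215 212 215 212 213 211 213 212 211 209 210 213 192 143 117]
 [155 15
[... 202 characters left out ...]
2 184 203 208 211 211 211 210 208 205 182 160 129  87  75 121]
 [152 151 147 127  82  62  83 111 136 163 180 186 180 172 162 150 120  92  72  61  99 139]
 [146 149 148 143 114  68  49  57  74  93 107 108 106 100  90  82  65  52  55  88 132 155]
 [146 148 149 145 133  99  73  53  52  53  57  57  54  55  48  50  47  62  92 131 149 157]
 [149 147 144 147 145 139 127 100  77  70  64  61  56  55  60  65  82 124 147 156 159 156]
 [153 151 146 148 146 145 147 142 139 136 132 127 111 101 107 113 119 139 154 150 147 148]
 [156 155 154 148 146 147 145 147 147 163 175 149 104 101 113 125 127 129 140 135 125 132]
 [156 155 155 154 154 150 146 147 138 137 141 113  70  66 113 134 127 129 130 134 128 125]]
```

View pics/t6z.png

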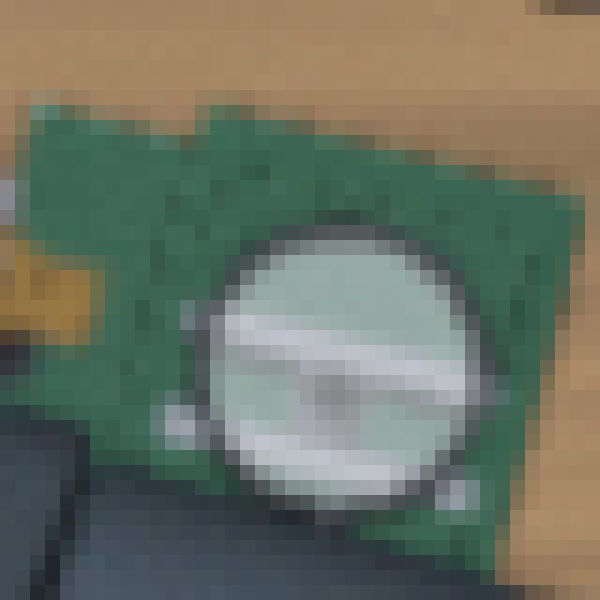

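```bash
cat > dofit.py <<'E'
from fit import *
import sys
np.set_printoptions(precision=3,suppress=True,linewidth=200)
def run(k,c,zl):
    s=cv2.imread(f"pics/scene{k}.png");t=cv2.imread(f"pics/top{k}.png")
    win=(298,193,28,24);m=np.ones((24,28));vv,uu=np.mgrid[193:217,298:326]
    m[vv>=214]=0;m[(uu>=317)&(vv<=206)]=0;m[uu>=323]=0
    x,e,I,M=fit("scene",s,c,zl,win,1,m,[0,0,23,155,50,205,.6]);print("scene",x,e)
    cv2.imwrite("pics/fs.png",np.hstack([cv2.resize(a.astype(np.uint8),None,fx=12,fy=12,interpolation=0) for a in(I*m,M*m)]))
    win=(320,155,28,28);m=np.ones((28,28));vv,uu=np.mgrid[155:183,320:348]
    cc=proj("top",np.r_[c,zl])[0];rr=np.hypot(uu-cc[0],vv-cc[1]-.4)
    m[(rr>12.5)|(vv>176)|(rr<6)]=0
    # bright jaw steel excluded
    a=t[155:183,320:348].astype(int);
    x,e,I,M=fit("top",t,c,zl,win,1,m,[0,0.4,24,95,55,165,.6]);print("top",x,e)
    cv2.imwrite("pics/ft.png",np.hstack([cv2.resize(a.astype(np.uint8),None,fx=12,fy=12,interpolation=0) for a in(I*m,M*m)]))
    print("scene d/dx,dy,dz",[(proj("scene",np.r_[c,zl]+.001*np.eye(3)[i])-proj("scene",np.r_[c,zl]))[0] for i in range(3)])
E
python3 - <<'E'
from dofit import *
run(6,np.array([.5738,-.0632]),.1292)
a=cv2.imread("pics/fs.png");b=cv2.imread("pics/ft.png");h=max(len(a),len(b));a=cv2.copyMakeBorder(a,0,h-len(a),0,0,0);cv2.imwrite("pics/f6.png",cv2.resize(np.hstack([a,b]),(800,200)))
E
```

```text
scene [ -0.551  -0.273  26.502 158.119  75.818 210.235   0.657] 13.023537869110847Traceback (most recent call last):
  File "<stdin>", line 2, in <module>
  File "dofit.py", line 15, in run
    x,e,I,M=fit("top",t,c,zl,win,1,m,[0,0.4,24,95,55,165,.6]);print("top",x,e)
            ~~~^^^^^^^^^^^^^^^^^^^^^^^^^^^^^^^^^^^^^^^^^^^^^^
  File "fit.py", line 19, in fit
    best=minimize(lambda p:(f(p)**2).sum(),p0,method="Nelder-Mead",options=dict(maxiter=2500,xatol=.01,fatol=.5,initial_simplex=np.vstack([p0]+[np.array(p0)+np.eye(7)[i]*[.6,.6,1,10,10,10,.2][i] for i in range(7)])))
    res = _minimize_neldermead(fun, x0, args, callback, bounds=bounds,
                               **options)
    fxr = func(xr)
    fx = function(np.copy(x), *(wrapper_args + args))
  File "fit.py", line 19, in <lambda>
    best=minimize(lambda p:(f(p)**2).sum(),p0,method="Nelder-Mead",options=dict(maxiter=2500,xatol=.01,fatol=.5,initial_simplex=np.vstack([p0]+[np.array(p0)+np.eye(7)[i]*[.6,.6,1,10,10,10,.2][i] for i in range(7)])))
                            ~^^^
  File "fit.py", line 17, in <lambda>
    f=lambda p:((render(n,c,zl,win,p[:2],p[2]/1000,p[3],p[4],p[5],abs(p[6]))-I)*mask).ravel()
                 ~~~~~~^^^^^^^^^^^^^^^^^^^^^^^^^^^^^^^^^^^^^^^^^^^^^^^^^^^^^
  File "fit.py", line 11, in render
    cv2.fillConvexPoly(a,f(px(ri,zl+.006)),1,shift=sh);cv2.fillConvexPoly(b,f(px(ri,zl-.006)),1,shift=sh)
                           ~~^^^^^^^^^^^^
  File "fit.py", line 5, in px
    def px(r,zz): return ((proj(n,ring(c,r,zz,120))+off-[u,v]+.5)*SS)
                           ~~~~^^^^^^^^^^^^^^^^^^^^
  File "h.py", line 6, in proj
    m=camera_model(n);P=np.atleast_2d(P);c=P@m["world_to_cam"][:3,:3].T+m["world_to_cam"][:3,3]
ValueError: time passes only in moves, steps and waits
```

```bash
sed -i 's/^def proj/import functools\ncamera_model=functools.lru_cache(None)(camera_model)\ndef proj/' h.py
python3 - <<'E'
from dofit import *
run(6,np.array([.5738,-.0632]),.1292)
a=cv2.imread("pics/fs.png");b=cv2.imread("pics/ft.png");h=max(len(a),len(b));a=cv2.copyMakeBorder(a,0,h-len(a),0,0,0);cv2.imwrite("pics/f6.png",cv2.resize(np.hstack([a,b]),(800,200)))
print(robot.get_obs()["time"])
E
```

```text
scene [ -0.551  -0.273  26.502 158.119  75.818 210.235   0.657] 13.023537869110847
top [  0.43    0.466  24.673 104.805  63.982 177.119   0.609] 10.809029831703185
scene d/dx,dy,dz [array([-0.216,  0.184]), array([0.262, 0.147]), array([-0.005, -0.245])]
13.525
```

View pics/f6.png

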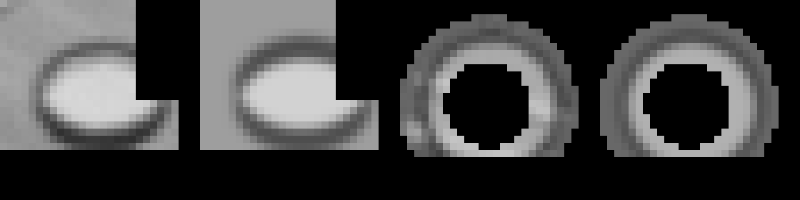

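Run:
```python
from h import *
np.set_printoptions(precision=2,suppress=True,linewidth=200)
t=cv2.imread("pics/top0.png");s=cv2.imread("pics/scene0.png")
P=[.5738,-.064,.085]
print(proj("top",P),proj("scene",P),proj("scene",np.array(P)-[0,0,.012]))
print("top");print(t[166:177,326:338,1]);print("scene");print(s[210:224,304:320,1])
```

```text
[[331.89 170.23]] [[312.49 216.33]] [[312.54 219.1 ]]
top
[[162 151 140 132 124 117 109 104 101 100 100  98]
 [147 155 160 165 161 151 139 133 123 116 109 103]
 [ 78 106 122 139 153 156 155 162 158 149 141 130]
 [ 72  70  66  78 103 108 108 133 148 157 159 165]
 [101  98  92  87  76  50  38  65  92 113 120 138]
 [101 101  99 105  79  40  22  40  75  75  67  67]
 [114 104 102 103  98  72  52  63  89  99  90  75]
 [146 132 124 110 109  95  77  80  92  98 101 100]
 [165 166 161 150 129 118 103  93 101 104 102 101]
 [141 151 156 160 161 164 154 142 136 134 125 115]
 [104 113 118 130 134 148 154 159 160 163 159 149]]
scene
[[149 148 147 148 150 148 150 154 152 151 153 151 150 149 149 152]
 [148 149 150 148 150 150 148 147 151 152 156 154 153 153 152 149]
 [141 143 147 149 149 151 145 147 148 148 150 153 151 152 153 151]
 [136 146 143 148 148 149 150 151 146 147 140 139 135 144 153 149]
 [139 142 141 141 145 148 156 152 141 131 126 121 124 134 145 140]
 [135 138 139 139 138 153 170 149 108 103 113 120 121 126 132 125]
 [143 140 139 139 132 127 133 111  66  63 105 122 121 118 124 125]
 [152 153 145 140 134 109  94  82  59  64 107 129 122 121 119 124]
 [163 170 158 143 133 104  76  92 104  99 103 114 119 121 119 122]
 [143 160 170 160 142 114  79  84  89  85  87 112 127 120 119 118]
 [124 138 161 171 157 118  78  73  79  81  82 134 151 131 123 115]
 [117 119 132 161 168 135  79  59  61  59  74 139 174 156 131 121]
 [118 114 119 135 158 150 106  75  66  73  78 110 155 171 158 130]
 [116 116 115 118 133 154 147 110  87  78  78  83 112 158 175 159]]
```

Emit:
drive_tool(
  plan=[
    [[-0.01, 0.04, -0.025, 0, 0, 0], [0, 0, 0, 0, 0, 0], [0, 0, 0, 0, 0, 0], [0, 0, 0, 0, 0, 0], [0, 0, 0, 0, 0, 0], [0, 0, 0, 0, 0, 0], [0, 0, 0, 0, 0, 0], [0, 0, 0, 0, 0, 0]],
  ],
)

```text
time: 14.52
position: [0.4868, -0.0467, 0.2929]
tool_rot: [0.996, -0.088, -0.0, -0.0]
ft_force: [0.4, 0.0, -1.2]
grip_width: 0.0131
```

Run:
```python
from dofit import *
for n in("scene","top"): cv2.imwrite(f"pics/{n}7.png",camera(n)[:,:,::-1])
o=robot.get_obs();p=o["position"];x=R.from_quat(o["tool_rot"]).as_matrix()[:,0];c=p[:2]+.088*x[:2];zl=p[2]-.1646
print(o["time"],p,x,o["ft_force"],o["grip_width"],o["joint_velocities"],c,zl)
run(7,c,zl)
s=cv2.imread("pics/scene7.png");t=cv2.imread("pics/top7.png")
cv2.imwrite("pics/c7.png",np.hstack([cv2.resize(t[90:240,285:435],(400,400),interpolation=3),cv2.resize(s[130:280,220:370],(400,400),interpolation=3)]))
```

```text
14.625 [ 0.487 -0.047  0.293] [ 0.984 -0.176  0.   ] [ 0.524 -0.    -1.146] 0.013467039299071538 [-0.    -0.    -0.001  0.001  0.001  0.001] [ 0.573 -0.062] 0.1282737874006272
scene [ -0.536  -0.219  26.516 158.6    75.908 210.117   0.65 ] 12.753084571287655
top [  0.427   0.437  24.651 106.235  60.814 176.102   0.638] 9.960458752034114
scene d/dx,dy,dz [array([-0.216,  0.184]), array([0.262, 0.147]), array([-0.004, -0.245])]
```

View pics/c7.png

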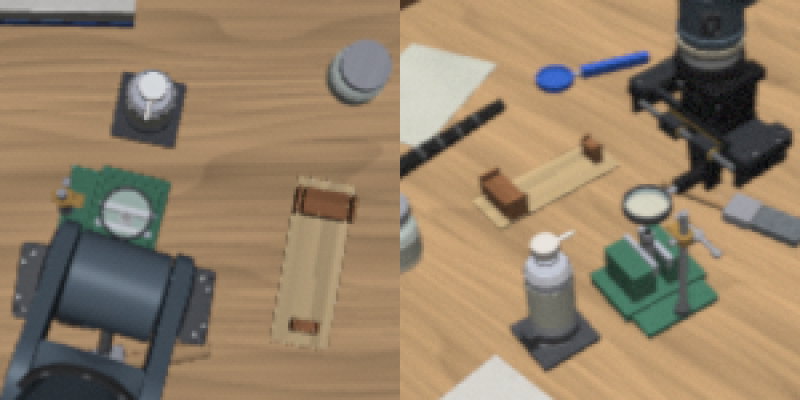

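View pics/scene7.png

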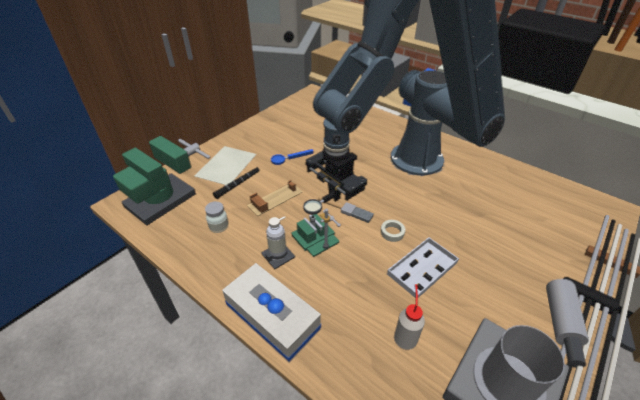

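The top view shows the shaft centred in the lens. The scene view shows the rim clear of the shaft, post and pointer, the cap up and everything else where it was. The lens comes out within about 1 mm of the target, so I hand in.

```bash
python3 -c "
from rig import robot
print(robot.hand_in())"
```

```text
the job is handed in; nothing more can be done
None
```

I pressed the nozzle cap down and let it spring back. Then I took the loupe from its rest by the handle and handed the job in at about 14.6 s with the arm still holding it over the shaft.

- **Nozzle:** the cap went down about 6 mm, until it stopped against about 15 N. Later pictures show it back up.
- **Centring:** after a 1 mm correction, the last check puts the lens within about 1 mm of the shaft axis.
- **Height:** the lens middle is at about 128–129 mm. I estimated the pointer at about 129 mm from the pictures, give or take 1–1.5 mm.
- **Level and still:** the tool was level to within 0.1° and the joints had stopped. I did not measure the loupe's own tilt in the grip. It looked level in the pictures.
- **Surroundings:** no contact force showed during the carry. The pointer, rest, blue look-alike and the other bench items look unmoved in the last pictures.
- **Disagreement:** the two cameras differed by about 4 mm in absolute position. I placed the lens relative to the shaft and pointer within each camera's own picture. The lens height from the picture was about 1 mm above the one from the arm's pose.

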